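Gauge the bored block in the drilling jig

TASK

Slide the bored wooden block along the jig's bed, without lifting it off, until it sits flush against both steel fences in the corner, so that its hole lines up with the hole in the bed. Then draw the steel gauge rod out of its stand and lower it upright through the block's hole, without touching block or jig with it, until its tip is about halfway down the bed's hole underneath. Finish still holding the rod there, centred, upright and still, with nothing but the gripper carrying it; leave everything else on the table where it is.

Things in the scene. Friction and masses are not known exactly. Their poses are not given: they have to be found in the camera images.
- jig: Jig fixed to the table: wooden bed 40 mm thick, x -100..50, y -95..45 mm from its origin, which is on the table on the axis of the bed's hole; z up. Two steel fences 14 mm thick, 20 mm high (screw heads 2.5 higher) on the bed: the far one has its inner face at x=+32 (y -92..42), the left one at y=+28 (x -48..30). Open toward -x and -y. Place and yaw vary.
- jig_hole (a point): Centre of the mouth of the jig's hole, in the plane of the bed's top (40 mm above the table), axes as the jig. The hole is 24 mm in diameter, vertical, and goes right through the 40 mm bed.
- block: Loose wooden block 64 (x) x 56 (y) x 30 mm high, 0.13 to 0.24 kg, with a vertical 24 mm through hole in its middle. Origin: centre of its underside, on the hole's axis. Lies on the bed 18 to 50 mm off each fence, a little turned. Seated, its +x face is on the far fence, its +y face on the left fence, origin at jig_hole, yaw as the jig. It takes about 1 to 3 N to slide.
- stand: Wooden stand fixed to the table, 64x64x50 mm high, with a vertical hole 11.5 mm in diameter and 40 mm deep in the middle of its top, in which the rod stands. Origin at the centre of its underside. It is found on the robot's left or right of the jig.
- rod: Loose steel gauge rod, 0.12 kg, upright in the stand: round shank 10 mm across, 90 mm long, with a square grip 16x16 mm, 40 mm long on top (90 to 130 mm above the tip; a 3 mm button above that). Origin: centre of the lower end (the tip), z along the rod to the grip, x and y square to the grip's flats. In the stand the tip is 10 mm above the table, with about 0.7 mm of play all round.
- rod_grip (a point): Middle of the rod's square grip, 110 mm above the tip, on its axis.
- tape_roll: Bystander: masking tape roll lying flat, 92 mm across, 19 high. Origin at the centre of its underside; to be left alone.
- eraser: Bystander: small eraser, 18x44x11 mm. Origin at the centre of its underside; to be left alone.
- loupe: Bystander: black loupe ring, 45 mm across, 18 high. Origin at the centre of its underside; to be left alone.
- tall_jar: Bystander: lidded pigment jar, 52 mm across, 70 high. Origin at the centre of its underside; to be left alone.
- short_jar: Bystander: lidded pigment jar, 44 mm across, 55 high. Origin at the centre of its underside; to be left alone.
- glue_bottle: Bystander: white glue bottle with pointed cap, 41 mm across, 123 high. Origin at the centre of its underside; to be left alone.
- sanding_block: Bystander: wooden sanding block, 46x76x26 mm. Origin at the centre of its underside; to be left alone.
Mind the look-alikes: they are no part of the job. There is more than one size of the rod; the job needs the smaller. What is shaped like the stand but blue is not meant.

How it is judged:
On the way, in this order (a step that is already met when the one before it is completed fails the run):
1. the block is seated flush against both fences (x of block in the frame of jig_hole between -0.002 and 0.002 m and y of block in the frame of jig_hole between -0.002 and 0.002 m and angle between the x axis of block and the x axis of jig, either way round below 0.04 rad and z of block in the frame of jig_hole below 0.003 m), for 0.2 s.
2. the rod is drawn out of the stand and held clear (height (world z) of rod above 0.06 m and contact force between the fingers and rod above 1 N and contact force between rod and stand below 0.1 N), for 0.2 s.
At the end, for the whole second after the job is handed in: Block on the bed within 2 mm of both fences and 0.04 rad of square, untouched by the arm; rod tip 8 to 32 mm below the bed top, within 4 mm of the bed hole axis and 5 mm of the block hole axis; rod within 0.07 rad of upright, at rest, gripped, touching neither block nor jig (all of step 1 and horizontal distance between rod and jig_hole below 0.004 m and horizontal distance between rod and block below 0.005 m and z of rod in the frame of jig_hole between -0.032 and -0.008 m and angle between rod's own z axis and vertical below 0.07 rad and linear speed of rod below 0.02 m/s and contact force between the fingers and rod above 1 N and contact force between rod and block below 0.1 N and contact force between rod and jig below 0.1 N and contact force between block and the arm below 0.1 N and contact force between block and the fingers below 0.1 N); the arm keeps its last pose, push and grip.
It fails at once if the rod touches the block or the jig (more than 0.3 N) (contact force between rod and block above 0.3 N or contact force between rod and jig above 0.3 N).
It fails at once if the block is lifted more than 15 mm off the bed or falls off it (height (world z) of block above 0.055 m or height (world z) of block below 0.03 m).
It fails at once if a bystander is moved more than 20 mm (distance of any of tape_roll, eraser, loupe, tall_jar, short_jar, glue_bottle, sanding_block from where it was at the start of the episode above 0.02 m).
It also fails if it takes over 51 s, if anything falls off the work surface, if the arm or the gripper's body presses on something with over 40 N, if the wrist force passes 120 N, or if a joint passes its speed limit or range.

ROBOT

A 6-joint arm with a two-finger parallel gripper is mounted at the origin on a cart in front of the work surface, level with it; the furniture and walls round the work are solid. World frame = base frame: x ahead of the robot, y to its left, z up, the work surface at z = 0. Lengths are in m, angles in rad, forces in N, time in s.
With the tool pointing down it reaches from about 0.25 to 0.725 m from the base axis. Payload 9.7 kg.
Tool frame: the origin (TCP) lies midway between the tips of the shut fingers; the grasp point (between the pads) lies 19 mm behind it (tcp_to_grasp is the distance from the TCP to the grasp point, in m); z points along the fingers, y is the line along which they close (so a half turn about z gives the same grasp; the last joint's range is limited). The gripper opens to 85 mm and grips with 20 to 120 N. Pads are 22 mm wide; open, the fingers measure 114 mm over their backs; the gripper's body (76 mm by 85 mm) begins 54 mm behind the grasp point. The pads swing forward as they close: fully open they stand 13 mm farther back than shut.
Start: joints at [-1.244, 0.087, 0.176, 1.66, 0, 1.571], TCP at [0.177, -0.521, 0.231] pointing down, gripper open.
Joint ranges: [-3.13, 3.13], [-0.85, 1.81], [-1.15, 1.24], [-2.2, 2.28], [-1.44, 1.52], [-3.14, 3.14]. Speed limits (rad/s): [2.22, 2.22, 2.57, 3.14, 3.14, 3.14].

INTERFACE

Orientations are given as a rotation vector (axis times angle).
In Python, from workcell import get_state, grab_frame, get_calibration, finish_job, tcp_to_grasp gives the robot as it stands. The module is installed in compiled form; this text tells all that it offers.
- The arm moves only by the shell command python3 -m inch 'ROWS' [FORCE]. ROWS is JSON, a list of rows, each an object of numbers: "jaw": the finger opening in m, from 0 to 0.0854; "tx", "ty", "tz": the shift along the tool's x, y, z in m; "spin": the turn about the tool's z in degrees. In form: [{"jaw": .., "tx": .., "ty": .., "tz": .., "spin": ..}, ...]. A call has 1 to 10 rows; each row is the pose to reach, as a shift and turn from the pose commanded when the call began, along the tool's axes at that moment; what a row does not reach only later rows make up. A row lasts 1/8 s, in which the tool goes at most 62.5 mm and 10.7 degrees, less where a joint would pass 70% of its speed; a pose out of reach is approached as far as the arm can. A call with a gripper value outside its range is refused whole. The fingers move at their own pace and stop on an object; FORCE is the grip in N (left out, the last holds). Time passes only in rows, so rows that repeat a pose let the fingers close. It gives the time, the measured TCP pose, the force, the opening and the grip force at its end, in the units of the state.
- get_state(): the state, without advancing time (a new reading comes with each control period).
- grab_frame(name): name is "scene" or "side" or "wrist"; returns (picture, depth): 420x560x3 uint8, blue, green, red; 420x560 float32, m along the optical axis (not along the pixel's ray), 0 where there is no reading.
- get_calibration(name): a dict with "fovy" (degrees; the focal length in pixels is half the picture's height over the tangent of half this angle, whatever the lens; pixels are square), "cx", "cy" (the principal point, pixels), "cam_to_world" (4x4, takes a point from camera to world coordinates). Camera axes: x right, y up, looking along -z (the intrinsics and any distortion apply to the point x, -y, -z); pixel columns grow to the right and rows downward; lengths in m; the calibration is good to about 2 mm. A picture is of the moment at which its call begins: read the wrist's pose just before it. get_calibration takes no time and is no camera call; for the wrist camera it gives the pose at the moment of the call.
- finish_job(): hands the job in; it is judged then, once.
The state is a dict: "time": time; "joints": joint angles; "joint_vel": joint speeds; "tau": joint torques, N m; "position": TCP position; "orientation": TCP orientation; "wrist_force": force on the tool from outside, world axes, zero at the start; "wrist_torque": the same for the moment, N m; "finger_gap": finger opening in m; "grasp_force": force on a finger pad.
Only numpy, scipy, OpenCV 4.12 (cv2) and the standard library are available. Lean on these libraries where they do the work, as an engineer would, in place of code of your own. Each camera call takes 0.05 s, during which the arm holds its last target. There are 200 camera calls.

## Working session

There is one attempt and no reset: what is moved stays moved. The work goes in short steps, Python scripts to look and compute and a shell command to move; the robot and the scene stay as the last step left them, time stands still between calls to the robot, and variables do not carry over. Pictures are saved under pics/ and viewed, at most 10 in all, crops included, and the job is handed in when it is done.

```bash
mkdir -p pics; cat > h.py <<'E'
import numpy as np, cv2
from scipy.spatial.transform import Rotation as R
from workcell import *
def grab(n):
    c=get_calibration(n); im,d=grab_frame(n); return im,d,c
def cloud(d,c):
    h,w=d.shape; f=h/2/np.tan(np.radians(c["fovy"])/2)
    v,u=np.mgrid[:h,:w]
    P=np.stack([(u-c["cx"])/f*d,-(v-c["cy"])/f*d,-d],-1)
    T=np.array(c["cam_to_world"]); P=P@T[:3,:3].T+T[:3,3]
    P[d==0]=np.nan; return P
E
python3 - <<'E'
from h import *
s=get_state(); print(s); print(tcp_to_grasp, R.from_rotvec(s["orientation"]).as_matrix().round(3))
for n in("scene","side"):
    im,d,c=grab(n); cv2.imwrite(f"pics/{n}.png",im); np.savez(f"{n}.npz",im=im,d=d,P=cloud(d,c)); print(n,{k:np.round(v,3) if k!="x" and not isinstance(v,str) else v for k,v in c.items()})
E
```

```text
{'time': 0.0, 'joints': array([-1.24400238e+00,  8.74616524e-02,  1.75091879e-01,  1.65983014e+00,
        3.18294953e-05,  1.57081253e+00]), 'joint_vel': array([-0.00078574,  0.00023192,  0.00053276, -0.00052295, -0.00025119,
        0.00011961]), 'tau': array([-2.01796436e-03, -5.20398867e+01,  4.64798284e+01,  1.65203400e-02,
       -7.91346508e-06, -1.86095389e-05]), 'position': array([ 0.17648072, -0.52064587,  0.23056054]), 'orientation': array([-3.09838044e+00, -5.10794329e-01,  3.09197528e-04]), 'wrist_force': array([-0.39398414, -0.30312069,  1.07677124]), 'wrist_torque': array([-0.05682001, -0.0221839 , -0.05370401]), 'grasp_force': 0.0, 'finger_gap': 0.08557142405807473}
0.0187 [[ 0.947  0.321 -0.   ]
 [ 0.321 -0.947  0.001]
 [ 0.    -0.001 -1.   ]]
scene {'fovy': np.float64(51.88), 'cx': np.float64(280.445), 'cy': np.float64(204.042), 'cam_to_world': array([[ 0.97 ,  0.187, -0.154,  0.406],
       [-0.242,  0.713, -0.658, -0.695],
       [-0.014,  0.676,  0.737,  0.906],
       [ 0.   ,  0.   ,  0.   ,  1.   ]])}
side {'fovy': np.float64(48.294), 'cx': np.float64(274.622), 'cy': np.float64(215.826), 'cam_to_world': array([[ 0.911,  0.182, -0.37 ,  0.042],
       [-0.412,  0.448, -0.793, -1.139],
       [ 0.022,  0.875,  0.483,  0.832],
       [ 0.   ,  0.   ,  0.   ,  1.   ]])}
```

View pics/scene.png

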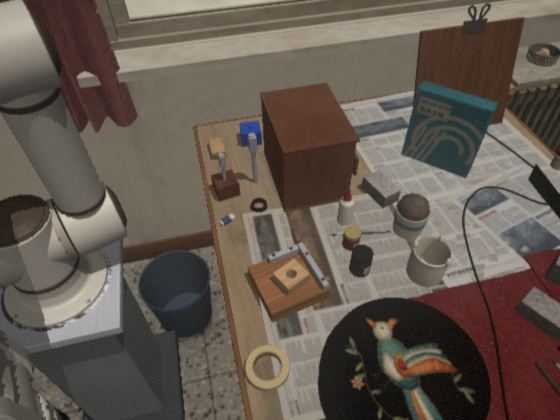

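View pics/side.png

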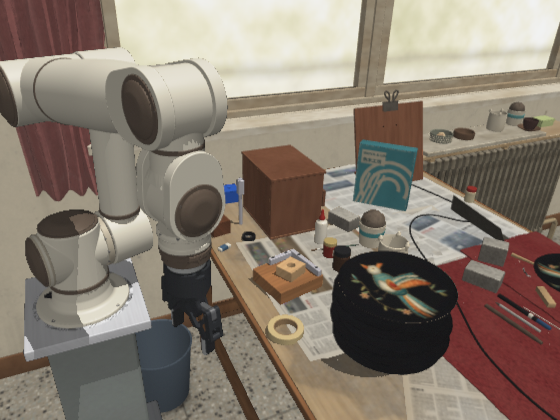

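Scene view: the jig with the block is at about (290,280). The brown stand with the rod is at (226,185), the blue decoy with the larger rod at (250,132), and a cabinet stands next to them at (310,150).

```bash
python3 - <<'E'
from h import *
z=np.load("scene.npz");P=z["P"]
for n,(u,v) in dict(tape_l=(251,367),bedL=(265,290),bed2=(300,305),block=(282,283),fence=(311,262),fence2=(284,254),stand=(226,190),standtop=(232,178),rodgrip=(223,160),bigrod=(252,145),cab=(300,100),cabfrontbot=(283,203),table=(230,240),glue=(347,195),loupe=(259,205),tall=(361,250),short=(352,232),sand=(217,147),eraser=(228,219)).items():
    print(n,np.nanmedian(P[v-1:v+2,u-1:u+2].reshape(-1,3),0).round(3))
im=z["im"]; 
a=cv2.resize(im[230:330,235:340],None,fx=5,fy=5,interpolation=cv2.INTER_CUBIC)
cv2.imwrite("pics/c1.png",a)
cv2.imwrite("pics/c2.png",cv2.resize(im[115:235,190:310],None,fx=5,fy=5,interpolation=cv2.INTER_CUBIC))
E
```

```text
tape_l [ 0.421 -0.333  0.018]
bedL [ 0.487 -0.172  0.039]
bed2 [ 0.557 -0.224  0.025]
block [ 0.526 -0.182  0.069]
fence [ 0.607 -0.138  0.059]
fence2 [ 0.551 -0.099  0.058]
stand [0.451 0.173 0.035]
standtop [0.475 0.203 0.048]
rodgrip [0.457 0.197 0.126]
bigrod [0.542 0.212 0.15 ]
cab [0.694 0.278 0.224]
cabfrontbot [0.596 0.087 0.034]
table [ 0.434  0.023 -0.002]
glue [0.745 0.007 0.105]
loupe [ 0.534  0.126 -0.002]
tall [ 0.73  -0.143  0.071]
short [ 0.735 -0.074  0.055]
sand [0.454 0.379 0.024]
eraser [0.44  0.086 0.011]
```

View pics/c2.png

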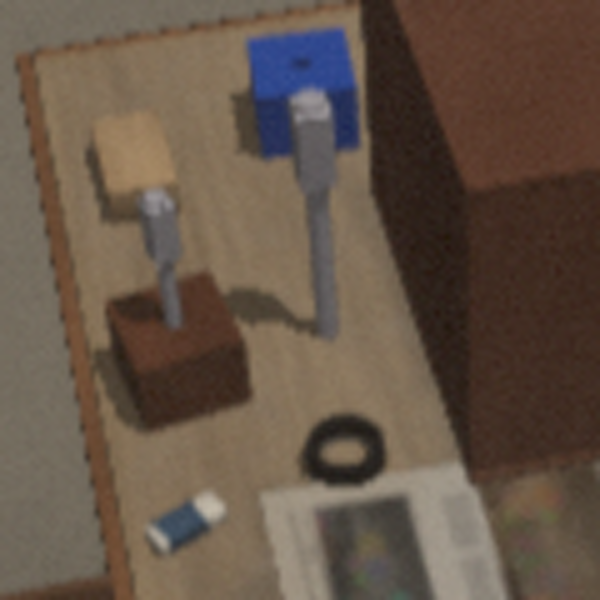

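The crop shows the smaller rod in the brown stand and the larger one standing free at about (0.54, 0.21). Next I'll move the wrist over the jig.

```bash
python3 -m inch '[{"jaw":0.03,"tx":0.40,"ty":-0.205,"tz":-0.06},{"jaw":0.03,"tx":0.40,"ty":-0.205,"tz":-0.06},{"jaw":0.03,"tx":0.40,"ty":-0.205,"tz":-0.06},{"jaw":0.03,"tx":0.40,"ty":-0.205,"tz":-0.06},{"jaw":0.03,"tx":0.40,"ty":-0.205,"tz":-0.06},{"jaw":0.03,"tx":0.40,"ty":-0.205,"tz":-0.06},{"jaw":0.03,"tx":0.40,"ty":-0.205,"tz":-0.06},{"jaw":0.03,"tx":0.40,"ty":-0.205,"tz":-0.06},{"jaw":0.03,"tx":0.40,"ty":-0.205,"tz":-0.06},{"jaw":0.03,"tx":0.40,"ty":-0.205,"tz":-0.06}]'
python3 - <<'E'
from h import *
im,d,c=grab("wrist"); P=cloud(d,c); np.savez("w1.npz",im=im,d=d,P=P); cv2.imwrite("pics/w1.png",im)
print(c["fovy"],np.round(c["cam_to_world"],3), get_state()["joints"].round(2))
E
```

```text
68.16547281775145 [[ 0.32   0.898  0.302  0.254]
 [-0.948  0.304  0.099 -0.495]
 [-0.003 -0.318  0.948  0.373]
 [ 0.     0.     0.     1.   ]] [-1.24  0.09  0.18  1.66 -0.    1.57]schema error: expected keys jaw, tx, ty, tz, spin
```

View pics/w1.png

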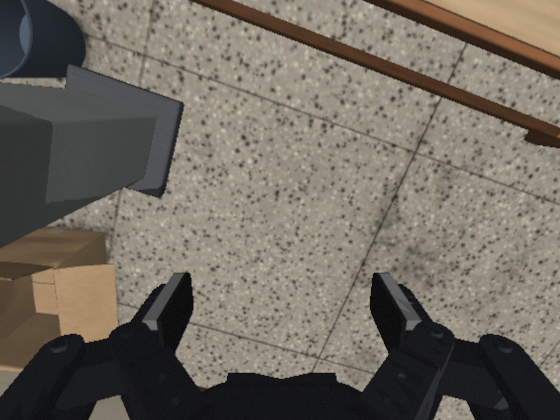

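The call was refused because every key is required. The wrist picture shows only floor, with the fingers at the bottom and tool +x pointing up the image.

```bash
python3 -m inch '[{"jaw":0.03,"tx":0.37,"ty":-0.21,"tz":-0.06,"spin":0},{"jaw":0.03,"tx":0.37,"ty":-0.21,"tz":-0.06,"spin":0},{"jaw":0.03,"tx":0.37,"ty":-0.21,"tz":-0.06,"spin":0},{"jaw":0.03,"tx":0.37,"ty":-0.21,"tz":-0.06,"spin":0},{"jaw":0.03,"tx":0.37,"ty":-0.21,"tz":-0.06,"spin":0},{"jaw":0.03,"tx":0.37,"ty":-0.21,"tz":-0.06,"spin":0},{"jaw":0.03,"tx":0.37,"ty":-0.21,"tz":-0.06,"spin":0},{"jaw":0.03,"tx":0.37,"ty":-0.21,"tz":-0.06,"spin":0},{"jaw":0.03,"tx":0.37,"ty":-0.21,"tz":-0.06,"spin":0}]'
python3 - <<'E'
from h import *
im,d,c=grab("wrist"); P=cloud(d,c); np.savez("w1.npz",im=im,d=d,P=P); cv2.imwrite("pics/w2.png",im)
print(np.round(c["cam_to_world"],3), get_state()["joints"].round(2))
E
```

```text
time: 1.27
position: [0.4594, -0.2032, 0.291]
orientation: [-3.099, -0.512, 0.001]
wrist_force: [0.5, -0.5, -0.1]
finger_gap: 0.03
grasp_force: 0.0
[[ 0.32   0.898  0.303  0.537]
 [-0.947  0.304  0.1   -0.177]
 [-0.002 -0.319  0.948  0.433]
 [ 0.     0.     0.     1.   ]] [-0.42  0.    0.21  1.77 -0.    2.4 ]
```

View pics/w2.png

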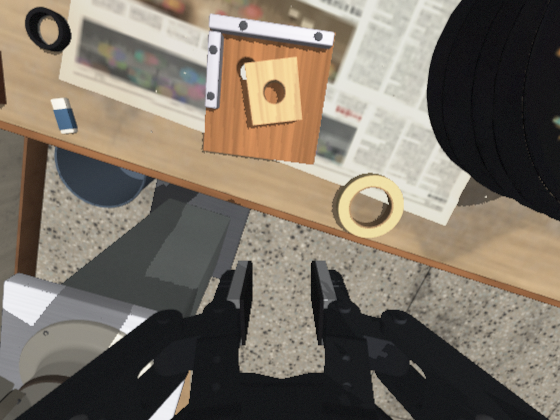

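Wrist view: far fence along the top (210–333, 25–38), left fence at x≈213, bed hole showing white at (243,70), block hole at (274,92). Next I'll fit both poses.

```bash
cat >> h.py <<'E'
def rect(P,m):
    m=cv2.morphologyEx(m.astype(np.uint8),cv2.MORPH_OPEN,np.ones((3,3)))
    n,l,s,_=cv2.connectedComponentsWithStats(m); k=1+np.argmax(s[1:,4])
    m=l==k; p=P[m]; (cx,cy),(w,h),a=cv2.minAreaRect((p[:,:2]*1000).astype(np.float32))
    return (round(cx,1),round(cy,1)),(round(w,1),round(h,1)),round(a,2),np.round(np.median(p[:,2])*1000,1),m
E
python3 - <<'E'
from h import *
z=np.load("w1.npz");P=z["P"];im=z["im"].astype(int)
roi=np.zeros(im.shape[:2],bool); roi[8:175,195:342]=1
Z=P[...,2]
for n,lo,hi in(("bed+",.034,.2),("bed",.036,.044),("blk",.066,.075),("fence",.055,.0645)):
    print(n,rect(P,roi&(Z>lo)&(Z<hi))[:4])
# fences by colour: grey
sat=im.max(2)-im.min(2); m=roi&(Z>.05)&(Z<.066)&(sat<45)
print("fgrey",rect(P,m)[:4])
ml=m.copy(); ml[:46]=0; mf=m.copy(); mf[48:]=0
print("left",rect(P,ml)[:4]);print("far",rect(P,mf)[:4])
print(np.nanmedian(Z[100:112,50:80]))
# bed hole dark/white near 243,70
for u,v in((274,92),(243,70),(274,115),(230,130),(270,30)): print(u,v,P[v,u].round(4))
cv2.imwrite("pics/w2c.png",cv2.resize(z["im"][5:175,195:345],None,fx=3.5,fy=3.5,interpolation=cv2.INTER_CUBIC))
E
```

```text
bed+ ((545.2, -153.6), (149.3, 140.4), 11.23, np.float64(40.3))
bed ((537.3, -155.2), (133.2, 140.4), 11.23, np.float64(39.5))
blk ((550.3, -163.1), (64.1, 56.0), 25.11, np.float64(69.4))
fence ((608.4, -141.2), (14.7, 134.2), 11.32, np.float64(59.3))
fgrey ((569.5, -148.8), (94.0, 134.2), 11.44, np.float64(59.3))
left ((543.6, -93.0), (65.5, 14.5), 10.94, np.float64(59.5))
far ((607.8, -140.2), (31.9, 135.6), 19.34, np.float64(59.2))
0.008402932859764067
274 92 [ 0.5516 -0.1621  0.0399]
243 70 [ 5.653e-01 -1.149e-01 -5.000e-04]
274 115 [ 0.5277 -0.1707  0.0694]
230 130 [ 0.493  -0.1245  0.0392]
270 30 [ 0.6078 -0.1396  0.0588]
```

View pics/w2c.png

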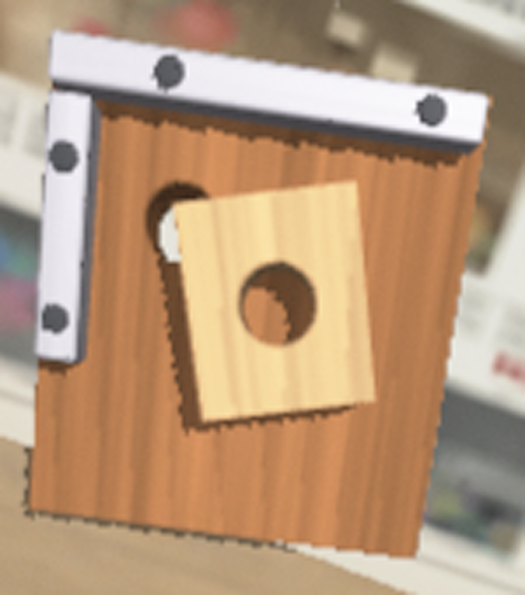

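Jig yaw is 11.27° with its origin at (0.565, −0.1243). In the jig frame the block sits at (−22, −35) mm, turned +13.9°; the measured sizes match the given ones. I'll come down on the −x side with tool x along jig x and push.

```bash
python3 -m inch '[{"jaw":0.03,"tx":0.0385,"ty":-0.017,"tz":0.05,"spin":7.5},{"jaw":0.03,"tx":0.0385,"ty":-0.017,"tz":0.10,"spin":7.5},{"jaw":0.03,"tx":0.0385,"ty":-0.017,"tz":0.15,"spin":7.5},{"jaw":0.03,"tx":0.0385,"ty":-0.017,"tz":0.20,"spin":7.5},{"jaw":0.03,"tx":0.0385,"ty":-0.017,"tz":0.235,"spin":7.5},{"jaw":0.03,"tx":0.0385,"ty":-0.017,"tz":0.247,"spin":7.5},{"jaw":0.03,"tx":0.0385,"ty":-0.017,"tz":0.247,"spin":7.5}]'
python3 - <<'E'
from h import *
im,d,c=grab("wrist"); P=cloud(d,c); np.savez("w1.npz",im=im,d=d,P=P); cv2.imwrite("pics/w3.png",im)
E
```

```text
time: 2.2
position: [0.4901, -0.1755, 0.0445]
orientation: [-3.127, -0.305, 0.001]
wrist_force: [0.2, 0.6, 0.9]
finger_gap: 0.0303
grasp_force: 0.0
```

View pics/w3.png

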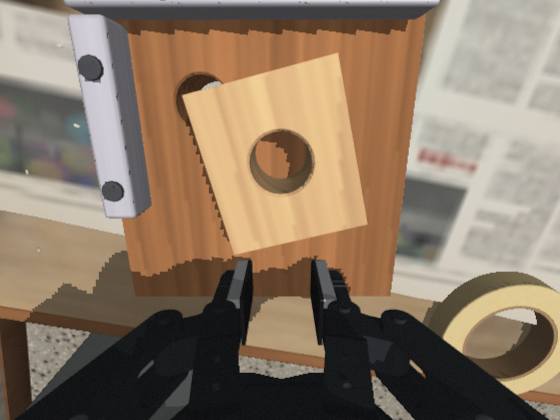

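The fingers are down on the bed, just short of the block's near face (corner at (235,250)). I'll push +x.

```bash
python3 -m inch '[{"jaw":0.03,"tx":0.008,"ty":0,"tz":0,"spin":0},{"jaw":0.03,"tx":0.012,"ty":0,"tz":0,"spin":0},{"jaw":0.03,"tx":0.016,"ty":0,"tz":0,"spin":0},{"jaw":0.03,"tx":0.02,"ty":0,"tz":0,"spin":0},{"jaw":0.03,"tx":0.024,"ty":0,"tz":0,"spin":0},{"jaw":0.03,"tx":0.028,"ty":0,"tz":0,"spin":0},{"jaw":0.03,"tx":0.032,"ty":0,"tz":0,"spin":0},{"jaw":0.03,"tx":0.035,"ty":0,"tz":0,"spin":0}]'
cat >> h.py <<'E'
O=np.array([565.,-124.3]); Y=np.radians(11.27); JR=np.array([[np.cos(Y),-np.sin(Y)],[np.sin(Y),np.cos(Y)]])
def injig(xy): return (np.asarray(xy)-O)@JR
def block():
    im,d,c=grab("wrist"); P=cloud(d,c); Z=P[...,2]
    q=(P[...,:2]*1000-O)@JR
    r=rect(P,(Z>.0655)&(Z<.075)&(q[...,0]<45)&(q[...,0]>-70)&(q[...,1]<45)&(q[...,1]>-75)&(im[...,2]>110)&(im[...,2].astype(int)-im[...,0]>25))
    fe=rect(P,(Z>.055)&(Z<.0645)&(q[...,0]>20)&(q[...,0]<60)&(abs(q[...,1])<120)&(im.astype(int).max(2)-im.min(2)<50))
    s=get_state(); print("block jig",injig(r[0]).round(1),r[1:4],"fence",fe[:4],"tcp jig",injig(s["position"][:2]*1000).round(1),"F jig",(s["wrist_force"][:2]@JR).round(2))
    return im
E
python3 -c "from h import *; block()"
```

```text
time: 3.25
position: [0.5252, -0.1679, 0.0442]
orientation: [-3.126, -0.307, 0.0]
wrist_force: [-1.8, -0.1, 1.3]
finger_gap: 0.0305
grasp_force: 0.6
block jig [ -4.9 -42.4] ((64.8, 56.5), 11.79, np.float64(69.4)) fence ((609.0, -141.3), (13.9, 134.2), 11.14, np.float64(59.3)) tcp jig [-47.3 -35. ] F jig [-0.48 -0.43]
```

```bash
python3 -m inch '[{"jaw":0.03,"tx":0.003,"ty":0,"tz":0,"spin":0},{"jaw":0.03,"tx":0.0045,"ty":0,"tz":0,"spin":0},{"jaw":0.03,"tx":0.0055,"ty":0,"tz":0,"spin":0},{"jaw":0.03,"tx":0.006,"ty":0,"tz":0,"spin":0}]'
python3 -c "from h import *; block()"
```

```text
time: 3.8
position: [0.5306, -0.1668, 0.0442]
orientation: [3.126, 0.307, -0.001]
wrist_force: [-3.5, -0.1, 0.2]
finger_gap: 0.0298
grasp_force: 1.6
block jig [  0.4 -42.7] ((64.8, 56.4), 11.1, np.float64(69.4)) fence ((608.8, -141.3), (14.0, 134.0), 11.15, np.float64(59.3)) tcp jig [-42. -35.] F jig [-2.37  0.45]
```

The block is seated on the far fence. Next: retreat, rise, turn −90° and come down on the −y side.

```bash
python3 -m inch '[{"jaw":0.03,"tx":-0.015,"ty":0,"tz":0,"spin":0},{"jaw":0.02,"tx":-0.015,"ty":0,"tz":-0.06,"spin":0},{"jaw":0.02,"tx":0.0,"ty":0.03,"tz":-0.09,"spin":-12},{"jaw":0.02,"tx":0.038,"ty":0.053,"tz":-0.09,"spin":-90},{"jaw":0.02,"tx":0.038,"ty":0.053,"tz":-0.09,"spin":-90},{"jaw":0.02,"tx":0.038,"ty":0.053,"tz":-0.09,"spin":-90},{"jaw":0.02,"tx":0.038,"ty":0.053,"tz":-0.09,"spin":-90},{"jaw":0.02,"tx":0.038,"ty":0.053,"tz":-0.09,"spin":-90},{"jaw":0.02,"tx":0.038,"ty":0.053,"tz":-0.09,"spin":-90},{"jaw":0.02,"tx":0.038,"ty":0.053,"tz":-0.09,"spin":-90}]'
python3 -m inch '[{"jaw":0.02,"tx":0,"ty":0,"tz":0,"spin":0},{"jaw":0.02,"tx":0,"ty":0,"tz":0,"spin":0}]'
python3 -c "
from h import *; block(); s=get_state(); M=R.from_rotvec(s['orientation']).as_matrix(); print(np.degrees(np.arctan2(M[1,0],M[0,0])), s['joints'].round(2))"
```

```text
time: 5.1
position: [0.5777, -0.2115, 0.1345]
orientation: [2.071, 2.362, 0.0]
wrist_force: [0.6, -0.8, 0.8]
finger_gap: 0.0201
grasp_force: 0.0
time: 5.35
position: [0.578, -0.2115, 0.1344]
orientation: [2.083, 2.351, 0.0]
wrist_force: [0.4, -0.0, 0.4]
finger_gap: 0.0201
grasp_force: 0.0
block jig [  0.8 -42.9] ((64.3, 56.4), 11.29, np.float64(69.3)) fence ((609.0, -141.2), (14.4, 134.4), 11.26, np.float64(59.3)) tcp jig [ -4.2 -88. ] F jig [-0.53  0.03]
96.96380853233066 [-0.35  0.23  0.15  1.49  0.    1.1 ]
```

```bash
python3 -m inch '[{"jaw":0.02,"tx":0,"ty":0,"tz":0.05,"spin":-4.3},{"jaw":0.02,"tx":0,"ty":0,"tz":0.085,"spin":-4.3},{"jaw":0.02,"tx":0,"ty":0,"tz":0.09,"spin":-4.3},{"jaw":0.02,"tx":0,"ty":0,"tz":0.09,"spin":-4.3}]'
python3 -m inch '[{"jaw":0.02,"tx":0.006,"ty":0,"tz":0,"spin":0},{"jaw":0.02,"tx":0.010,"ty":0,"tz":0,"spin":0},{"jaw":0.02,"tx":0.015,"ty":0,"tz":0,"spin":0},{"jaw":0.02,"tx":0.02,"ty":0,"tz":0,"spin":0},{"jaw":0.02,"tx":0.025,"ty":0,"tz":0,"spin":0},{"jaw":0.02,"tx":0.030,"ty":0,"tz":0,"spin":0},{"jaw":0.02,"tx":0.035,"ty":0,"tz":0,"spin":0},{"jaw":0.02,"tx":0.040,"ty":0,"tz":0,"spin":0},{"jaw":0.02,"tx":0.043,"ty":0,"tz":0,"spin":0}]'
python3 -c "from h import *; block()"
```

```text
time: 5.9
position: [0.5787, -0.2115, 0.0453]
orientation: [1.989, 2.431, 0.0]
wrist_force: [-0.1, 0.9, -0.2]
finger_gap: 0.0194
grasp_force: 0.0
time: 7.02
position: [0.5697, -0.1689, 0.0442]
orientation: [-1.988, -2.432, 0.0]
wrist_force: [-0.0, -0.6, 0.4]
finger_gap: 0.0203
grasp_force: 0.7
block jig [-0.2 -6. ] ((64.9, 57.1), 11.32, np.float64(69.3)) fence ((604.8, -125.1), (16.4, 100.5), 11.51, np.float64(59.2)) tcp jig [ -4.1 -44.4] F jig [-0.24  0.64]
```

```bash
python3 -m inch '[{"jaw":0.02,"tx":0.003,"ty":0,"tz":0,"spin":0},{"jaw":0.02,"tx":0.005,"ty":0,"tz":0,"spin":0},{"jaw":0.02,"tx":0.006,"ty":0,"tz":0,"spin":0},{"jaw":0.02,"tx":0.0065,"ty":0,"tz":0,"spin":0},{"jaw":0.02,"tx":0.007,"ty":0,"tz":0,"spin":0}]'
python3 -c "from h import *; cv2.imwrite('pics/w4.png',block())"
```

```text
time: 7.7
position: [0.5685, -0.1635, 0.0444]
orientation: [1.989, 2.43, -0.003]
wrist_force: [0.9, -9.1, 0.2]
finger_gap: 0.0197
grasp_force: 4.5
block jig [-0.3 -0.5] ((64.3, 57.0), 11.2, np.float64(69.3)) fence ((604.5, -122.4), (16.0, 94.8), 11.14, np.float64(59.2)) tcp jig [ -4.3 -39.2] F jig [-0.63 -8.37]
```

View pics/w4.png

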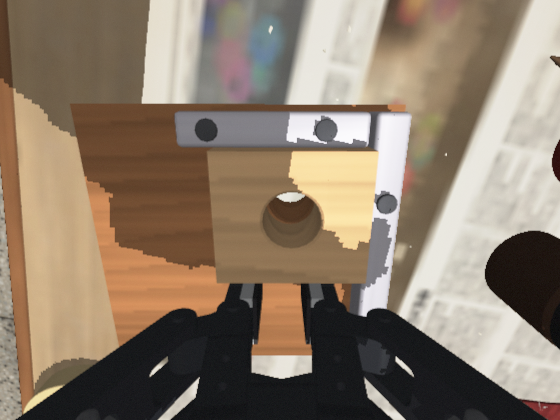

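The block is pressed against both fences (8 N in y); vision puts it at (−0.3, −0.5) mm, square to the jig. Next I'll back off, rise and go look at the rod.

```bash
python3 -m inch '[{"jaw":0.02,"tx":-0.008,"ty":0,"tz":0,"spin":0},{"jaw":0.035,"tx":-0.012,"ty":0,"tz":-0.06,"spin":0},{"jaw":0.035,"tx":-0.012,"ty":0,"tz":-0.12,"spin":0},{"jaw":0.035,"tx":0.02,"ty":-0.01,"tz":-0.18,"spin":0},{"jaw":0.035,"tx":0.08,"ty":-0.02,"tz":-0.2,"spin":0},{"jaw":0.035,"tx":0.14,"ty":-0.03,"tz":-0.24,"spin":0},{"jaw":0.035,"tx":0.2,"ty":-0.04,"tz":-0.256,"spin":0},{"jaw":0.035,"tx":0.26,"ty":-0.049,"tz":-0.256,"spin":0},{"jaw":0.035,"tx":0.309,"ty":-0.049,"tz":-0.256,"spin":0},{"jaw":0.035,"tx":0.309,"ty":-0.049,"tz":-0.256,"spin":0}]'
python3 -m inch '[{"jaw":0.035,"tx":0,"ty":0,"tz":0,"spin":0}]'
python3 - <<'E'
from h import *
im,d,c=grab("wrist"); P=cloud(d,c); np.savez("w5.npz",im=im,d=d,P=P); cv2.imwrite("pics/w5.png",im)
print(np.round(c["cam_to_world"],3), get_state()["joints"].round(2))
Q=np.load("scene.npz")["P"]; m=np.zeros(Q.shape[:2],bool); m[120:190,240:262]=1; m&=(Q[...,2]>.06)&(Q[...,0]<.58)
p=Q[m]; print(len(p), np.median(p,0), np.percentile(p[:,2],[50,95,99]))
E
```

```text
time: 9.0
position: [0.4579, 0.1343, 0.3006]
orientation: [-1.981, -2.438, -0.002]
wrist_force: [0.4, 0.1, -0.4]
finger_gap: 0.0349
grasp_force: 0.0
time: 9.12
position: [0.459, 0.1309, 0.3002]
orientation: [-1.987, -2.433, 0.0]
wrist_force: [0.6, -0.3, -0.1]
finger_gap: 0.0354
grasp_force: 0.0
[[ 0.98  -0.189 -0.062  0.443]
 [ 0.199  0.93   0.309  0.211]
 [-0.001 -0.315  0.949  0.442]
 [ 0.     0.     0.     1.   ]] [ 0.28 -0.05  0.17  1.79  0.    1.65]
231 [0.54247341 0.21423208 0.13995611] [0.13995611 0.17490668 0.17792141]
```

View pics/w5.png

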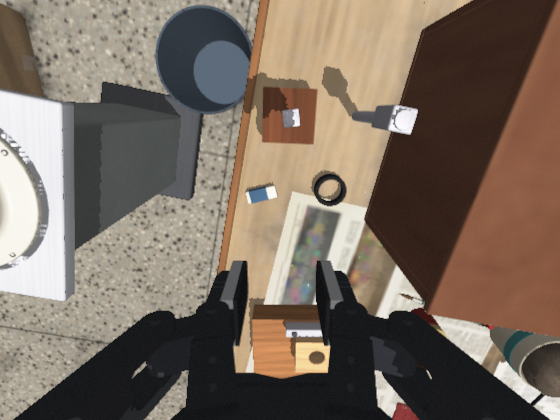

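Wrist view: the small rod is at (291,117) in the brown stand, the large free rod at (400,118), and the cabinet fills the right side.

```bash
cat > rod.py <<'E'
from h import *
def rod(P,im,g=None):
    Z=P[...,2]; m=np.zeros(Z.shape,bool); m[:260]=1
    near=m&(P[...,0]<.505)&(P[...,0]>.40)&(P[...,1]>.13)&(P[...,1]<.27)
    if g is None: print("stand",rect(P,near&(Z>.046)&(Z<.054))[:4])
    r=rect(P,near&(Z>.134)&(Z<.1425)) ; print("grip top",r[:4],r[4].sum())
    b=near&(Z>.1425); 
    if b.any(): print("button",P[b].mean(0).round(4),b.sum())
    print("shank/grip ctr by z",[(k,P[near&(Z>k)&(Z<k+.02)].mean(0).round(4)) for k in(.06,.08,.105)])
E
python3 - <<'E'
from rod import *
z=np.load("w5.npz"); rod(z["P"],z["im"])
E
```

```text
stand ((452.7, 205.2), (64.0, 64.1), 9.13, np.float64(49.5))
grip top ((455.5, 210.5), (7.6, 7.1), 11.44, np.float64(139.4)) 49
button [0.4528 0.2048 0.1431] 70
shank/grip ctr by z [(0.06, array([nan, nan, nan])), (0.08, array([nan, nan, nan])), (0.105, array([nan, nan, nan]))]rod.py:9: RuntimeWarning: Mean of empty slice.
  print("shank/grip ctr by z",[(k,P[near&(Z>k)&(Z<k+.02)].mean(0).round(4)) for k in(.06,.08,.105)])
  ret = um.true_divide(
```

```bash
python3 - <<'E'
from h import *
z=np.load("w5.npz");P=z["P"];Z=P[...,2];im=z["im"]
near=(P[...,0]<.505)&(P[...,0]>.40)&(P[...,1]>.13)&(P[...,1]<.27)
for lo in(.12,.134,.137): print(rect(P,near&(Z>lo))[:4], np.round(np.nanmax(Z[near]),4))
big=(P[...,0]>.51)&(P[...,0]<.58)&(Z>.165)&(P[...,1]>.15)&(P[...,1]<.26); print("big",rect(P,big)[:4])
x,y,w,h=270,98,44,40
a=cv2.resize(im[y:y+h,x:x+w],None,fx=10,fy=10,interpolation=cv2.INTER_CUBIC); cv2.imwrite("pics/g.png",a)
E
```

```text
((452.5, 142.4), (105.0, 24.7), 0.02, np.float64(372.3)) 0.3948
((452.5, 142.4), (105.0, 24.7), 0.02, np.float64(372.3)) 0.3948
((452.5, 142.4), (105.0, 24.7), 0.02, np.float64(372.3)) 0.3948
big ((514.6, 154.3), (9.4, 3.4), 9.95, np.float64(382.3))
```

View pics/g.png

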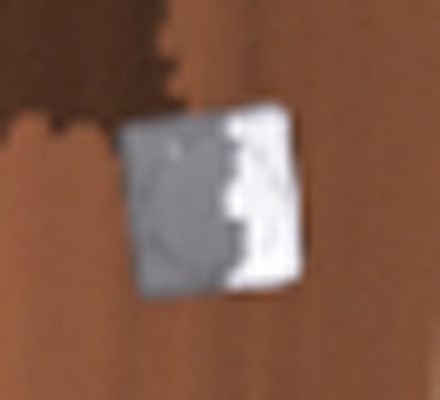

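```bash
python3 - <<'E'
from h import *
z=np.load("w5.npz");P=z["P"];Z=P[...,2]
for lo in(.12,.135):
    m=np.zeros(Z.shape,bool); m[95:140,268:316]=1
    print(rect(P,m&(Z>lo)&(Z<.16))[:4])
m=np.zeros(Z.shape,bool); m[95:140,345:425]=1; m&=(Z>.165)&(Z<.2)&(P[...,0]<.59); print("big",rect(P,m)[:4])
E
```

```text
((452.7, 205.1), (15.8, 15.9), 18.14, np.float64(141.2))
((452.7, 205.1), (15.8, 15.9), 18.14, np.float64(141.2))
big ((543.1, 223.0), (21.6, 21.2), 0.59, np.float64(173.5))
```

The rod axis is at (0.4527, 0.2051), in agreement with the stand centre, and its flats are at 18.1°. I'll move above it and come down.

```bash
python3 -m inch '[{"jaw":0.04,"tx":0.04,"ty":0.005,"tz":0.05,"spin":-6.6},{"jaw":0.04,"tx":0.074,"ty":0.0086,"tz":0.09,"spin":-6.6},{"jaw":0.04,"tx":0.074,"ty":0.0086,"tz":0.12,"spin":-6.6},{"jaw":0.04,"tx":0.074,"ty":0.0086,"tz":0.12,"spin":-6.6},{"jaw":0.04,"tx":0.074,"ty":0.0086,"tz":0.15,"spin":-6.6},{"jaw":0.04,"tx":0.074,"ty":0.0086,"tz":0.18,"spin":-6.6},{"jaw":0.04,"tx":0.074,"ty":0.0086,"tz":0.197,"spin":-6.6},{"jaw":0.04,"tx":0.074,"ty":0.0086,"tz":0.197,"spin":-6.6}]'
python3 -c "
from h import *; im,d,c=grab('wrist'); cv2.imwrite('pics/w6.png',im)"
```

```text
time: 10.18
position: [0.4529, 0.2043, 0.1035]
orientation: [-1.846, -2.541, 0.001]
wrist_force: [-0.1, 0.0, 0.8]
finger_gap: 0.0399
grasp_force: 0.0
```

View pics/w6.png

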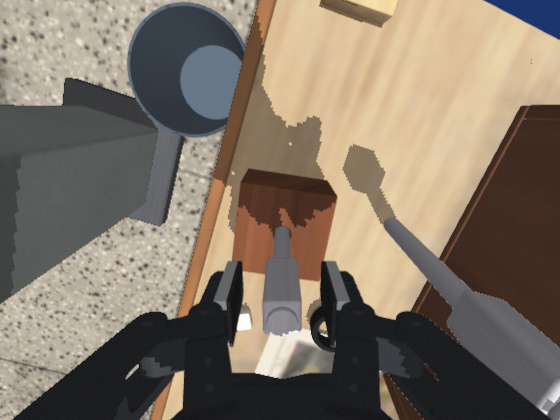

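The rod sits centred between the fingers. That is 11 pictures viewed, one over the limit of 10, so from here I'll rely on numbers only. Closing the gripper.

```bash
python3 -m inch '[{"jaw":0.014,"tx":0,"ty":0,"tz":0,"spin":0},{"jaw":0.01,"tx":0,"ty":0,"tz":0,"spin":0},{"jaw":0.01,"tx":0,"ty":0,"tz":0,"spin":0},{"jaw":0.01,"tx":0,"ty":0,"tz":0,"spin":0},{"jaw":0.01,"tx":0,"ty":0,"tz":0,"spin":0},{"jaw":0.01,"tx":0,"ty":0,"tz":0,"spin":0}]' 50
python3 -c "
from h import *; s=get_state(); print(s['wrist_force'],s['wrist_torque'])"
```

```text
time: 10.98
position: [0.4532, 0.2052, 0.1047]
orientation: [1.844, 2.542, 0.003]
wrist_force: [-0.5, -1.2, 7.3]
finger_gap: 0.0155
grasp_force: 49.6
[-0.52998449 -1.18942583  7.25083228] [-0.24422338  0.32081206 -0.04266524]
```

```bash
python3 -m inch '[{"jaw":0.01,"tx":0,"ty":0,"tz":-0.008,"spin":0},{"jaw":0.01,"tx":0,"ty":0,"tz":-0.02,"spin":0},{"jaw":0.01,"tx":0,"ty":0,"tz":-0.04,"spin":0},{"jaw":0.01,"tx":0,"ty":0,"tz":-0.06,"spin":0},{"jaw":0.01,"tx":0,"ty":0,"tz":-0.08,"spin":0},{"jaw":0.01,"tx":0,"ty":0,"tz":-0.10,"spin":0},{"jaw":0.01,"tx":0,"ty":0,"tz":-0.13,"spin":0},{"jaw":0.01,"tx":0,"ty":0,"tz":-0.13,"spin":0},{"jaw":0.01,"tx":0,"ty":0,"tz":-0.13,"spin":0}]'
cat > held.py <<'E'
from h import *
im,d,c=grab("wrist"); s=get_state(); T=np.eye(4); T[:3,:3]=R.from_rotvec(s["orientation"]).as_matrix(); T[:3,3]=s["position"]
P=cloud(d,c); q=(P-T[:3,3])@T[:3,:3]   # tool frame
m=(abs(q[...,0])<.03)&(abs(q[...,1])<.012)&(q[...,2]>-.02)&(q[...,2]<.12); m&=(im.astype(int).max(2)-im.min(2)<40)
print("pts",m.sum())
for a in np.arange(0,.11,.01):
    k=m&(q[...,2]>=a)&(q[...,2]<a+.01); 
    if k.sum()>5:
        w=q[k]; print(round(a*1e3),k.sum(),"y mid",round(1e3*(w[:,1].min()+w[:,1].max())/2,1),"wid",round(1e3*np.ptp(w[:,1]),1),"x max(near)",np.round(np.percentile(w[:,0],[5,95])*1e3,1))
print("zmax",np.nanmax(q[m][:,2]))
print(s["position"].round(4),s["wrist_force"].round(2),"tool z",T[:3,2].round(4),"yaw",np.degrees(np.arctan2(T[1,0],T[0,0])).round(2))
E
python3 held.py
```

```text
time: 12.1
position: [0.4527, 0.205, 0.2329]
orientation: [-1.845, -2.543, 0.0]
wrist_force: [0.1, 0.2, -1.2]
finger_gap: 0.015
grasp_force: 48.9
pts 1782
0 102 y mid 0.2 wid 15.0 x max(near) [7.2 8.4]
10 107 y mid -0.1 wid 9.2 x max(near) [2.7 5.2]
20 112 y mid -0.1 wid 9.6 x max(near) [1.  5.1]
30 99 y mid 0.2 wid 9.4 x max(near) [1.8 5.1]
40 85 y mid -0.1 wid 9.3 x max(near) [1.4 5.1]
50 78 y mid -0.1 wid 9.7 x max(near) [0.8 5.1]
60 65 y mid 0.2 wid 9.3 x max(near) [2.1 5.1]
70 59 y mid -0.1 wid 9.1 x max(near) [1.6 5.3]
80 46 y mid -0.1 wid 9.5 x max(near) [1.2 5. ]
90 22 y mid -0.2 wid 9.6 x max(near) [1.4 5.1]
zmax 0.09521797706629279
[0.4525 0.2049 0.2325] [-0.73  0.15 -2.21] tool z [-1.e-03 -4.e-04 -1.e+00] yaw 108.07
```

The rod hangs on the tool axis, upright, with its tip 95 mm below the TCP. I'll carry it to a hover 40 mm short of the hole and check the block again.

```bash
python3 -m inch '[{"jaw":0.01,"tx":-0.02,"ty":0,"tz":0,"spin":0},{"jaw":0.01,"tx":-0.06,"ty":0,"tz":0,"spin":0},{"jaw":0.01,"tx":-0.11,"ty":0,"tz":0,"spin":0},{"jaw":0.01,"tx":-0.16,"ty":0,"tz":0,"spin":0},{"jaw":0.01,"tx":-0.21,"ty":0,"tz":0,"spin":0},{"jaw":0.01,"tx":-0.26,"ty":0,"tz":0,"spin":0},{"jaw":0.01,"tx":-0.31,"ty":0,"tz":0,"spin":0},{"jaw":0.01,"tx":-0.35,"ty":0,"tz":0,"spin":0},{"jaw":0.01,"tx":-0.38,"ty":0,"tz":0,"spin":0},{"jaw":0.01,"tx":-0.388,"ty":0,"tz":0,"spin":0}]'
python3 -m inch '[{"jaw":0.01,"tx":0,"ty":0,"tz":0,"spin":0},{"jaw":0.01,"tx":0,"ty":0,"tz":0,"spin":0}]'
python3 held.py
python3 - <<'E'
from h import *
im=block()
im,d,c=grab("wrist");P=cloud(d,c);Z=P[...,2];q=(P[...,:2]*1000-O)@JR
# left/far fence tops and bed hole through block: points below bed top inside hole
l=rect(P,(Z>.055)&(Z<.064)&(q[...,1]>22)&(q[...,1]<50)&(q[...,0]<29)&(q[...,0]>-60)&(im.astype(int).max(2)-im.min(2)<50)); print("left fence jig",injig(l[0]).round(1),l[1:4])
h=(np.hypot(q[...,0],q[...,1])<20)&(Z<.064)&(Z>-.01); print(h.sum(), "hole px bbox jig",np.percentile(q[h],[2,98],axis=0).round(1))
b=(Z>.066)&(Z<.075)&(abs(q[...,0])<28)&(abs(q[...,1])<25)
# fit hole circle: block-top pixels nearest hole edge
ang=np.degrees(np.arctan2(q[...,1],q[...,0]));r=np.hypot(q[...,0],q[...,1]); E=[]
for a in range(-180,180,15):
    k=b&(abs(ang-a-7)<8)
    if k.sum()>20: i=np.percentile(r[k],1); E.append((i*np.cos(np.radians(a+7)),i*np.sin(np.radians(a+7))))
E=np.array(E); A=np.c_[2*E,np.ones(len(E))]; s=np.linalg.lstsq(A,(E**2).sum(1),rcond=None)[0]; print("circle",s[:2].round(2),"r",np.sqrt(s[2]+s[0]**2+s[1]**2).round(2),len(E))
E
```

```text
time: 13.4
position: [0.5729, -0.1654, 0.2317]
orientation: [-1.846, -2.539, 0.001]
wrist_force: [-0.4, -0.3, -1.1]
finger_gap: 0.0151
grasp_force: 48.9
time: 13.65
position: [0.5728, -0.163, 0.2332]
orientation: [-1.844, -2.543, -0.0]
wrist_force: [-0.3, -0.4, -1.7]
finger_gap: 0.0152
grasp_force: 48.9
pts 1815
0 114 y mid -0.1 wid 15.0 x max(near) [7.4 8.3]
10 101 y mid -0.4 wid 9.2 x max(near) [2.6 5.1]
20 114 y mid -0.4 wid 9.6 x max(near) [1.3 5.1]
30 100 y mid -0.1 wid 9.5 x max(near) [1.7 5. ]
40 90 y mid -0.2 wid 9.8 x max(near) [1.  5.2]
50 73 y mid -0.5 wid 9.7 x max(near) [0.9 5.1]
60 66 y mid -0.5 wid 8.7 x max(near) [2.4 5. ]
70 57 y mid -0.5 wid 9.0 x max(near) [1.7 5.2]
80 53 y mid -0.5 wid 9.4 x max(near) [1.1 5.2]
90 20 y mid -0.9 wid 8.7 x max(near) [2.7 5. ]
zmax 0.09519619335375167
[ 0.5729 -0.1629  0.2334] [-0.48 -0.3  -1.8 ] tool z [ 1.e-04  2.e-04 -1.e+00] yaw 108.13
block jig [-0.3 -0.3] ((63.9, 56.2), 11.24, np.float64(69.4)) fence ((609.0, -141.1), (14.2, 133.7), 11.27, np.float64(59.2)) tcp jig [  0.2 -39.5] F jig [0.48 0.56]
left fence jig [-9.  34.8] ((75.9, 14.1), 11.17, np.float64(59.4))
446 hole px bbox jig [[-11.  -12.1]
 [ 12.    3.6]]
circle [-0.35 -0.03] r 12.27 24
```

Block and hole are confirmed within 0.4 mm of the target. Moving over the hole.

```bash
python3 -m inch '[{"jaw":0.01,"tx":0.015,"ty":0.002,"tz":0,"spin":0},{"jaw":0.01,"tx":0.032,"ty":0.004,"tz":0,"spin":0},{"jaw":0.01,"tx":0.0392,"ty":0.0045,"tz":0,"spin":0},{"jaw":0.01,"tx":0.0392,"ty":0.0045,"tz":0.02,"spin":0},{"jaw":0.01,"tx":0.0392,"ty":0.0045,"tz":0.045,"spin":0},{"jaw":0.01,"tx":0.0392,"ty":0.0045,"tz":0.055,"spin":0},{"jaw":0.01,"tx":0.0392,"ty":0.0045,"tz":0.055,"spin":0}]'
python3 - <<'E'
from h import *
im,d,c=grab("wrist");P=cloud(d,c);Z=P[...,2];q=(P[...,:2]*1000-O)@JR
sh=(abs(q[...,0])<9)&(abs(q[...,1])<9)&(Z>.078)&(Z<.12); print("shank jig x mid",(q[sh].min(0)+q[sh].max(0))/2,q[sh].min(0),q[sh].max(0))
print("tip z",np.nanmin(Z[(abs(q[...,0])<5.5)&(abs(q[...,1])<5.5)&(Z>.073)]))
b=(Z>.066)&(Z<.0745)&(abs(q[...,0])<36)&(abs(q[...,1])<33)&(im[...,2].astype(int)-im[...,0]>25); r=rect(P,b); print("block",injig(r[0]).round(2),r[1:4])
print(injig(get_state()["position"][:2]*1000).round(2),get_state()["position"])
E
```

```text
time: 14.68
position: [0.5649, -0.125, 0.1781]
orientation: [-1.844, -2.542, 0.001]
wrist_force: [0.6, -0.6, -0.6]
finger_gap: 0.0155
grasp_force: 48.8
shank jig x mid [-0.68102196  1.64841751] [-5.60315479 -1.63062054] [4.24111087 4.92745557]
tip z 0.08276376966220733
block [-0.35 -0.24] ((63.9, 56.6), 11.03, np.float64(69.2))
[ 0.03 -0.86] [ 0.56519288 -0.12513516  0.17885844]
```

```bash
python3 -m inch '[{"jaw":0.01,"tx":0,"ty":0,"tz":0.008,"spin":0},{"jaw":0.01,"tx":0,"ty":0,"tz":0.017,"spin":0},{"jaw":0.01,"tx":0,"ty":0,"tz":0.027,"spin":0},{"jaw":0.01,"tx":0,"ty":0,"tz":0.037,"spin":0},{"jaw":0.01,"tx":0,"ty":0,"tz":0.047,"spin":0},{"jaw":0.01,"tx":0,"ty":0,"tz":0.056,"spin":0},{"jaw":0.01,"tx":0,"ty":0,"tz":0.062,"spin":0},{"jaw":0.01,"tx":0,"ty":0,"tz":0.063,"spin":0},{"jaw":0.01,"tx":0,"ty":0,"tz":0.063,"spin":0},{"jaw":0.01,"tx":0,"ty":0,"tz":0.063,"spin":0}]'
python3 -m inch '[{"jaw":0.01,"tx":0,"ty":0,"tz":0,"spin":0},{"jaw":0.01,"tx":0,"ty":0,"tz":0,"spin":0},{"jaw":0.01,"tx":0,"ty":0,"tz":0,"spin":0}]'
python3 - <<'E'
from h import *
im,d,c=grab("wrist");P=cloud(d,c);Z=P[...,2];q=(P[...,:2]*1000-O)@JR
sh=(abs(q[...,0])<9)&(abs(q[...,1])<9)&(Z>.074)&(Z<.105); print("shank",q[sh].min(0),q[sh].max(0))
b=(Z>.066)&(Z<.0735)&(abs(q[...,0])<36)&(abs(q[...,1])<33)&(im[...,2].astype(int)-im[...,0]>25); r=rect(P,b); print("block",injig(r[0]).round(2),r[1:4])
s=get_state();print(injig(s["position"][:2]*1000).round(2),s["position"],s["wrist_force"],abs(s["joint_vel"]).max())
E
```

```text
time: 15.98
position: [0.5653, -0.1253, 0.1157]
orientation: [1.845, 2.542, 0.0]
wrist_force: [-0.7, 0.2, -0.8]
finger_gap: 0.0156
grasp_force: 48.8
time: 16.35
position: [0.5652, -0.1253, 0.1153]
orientation: [1.845, 2.543, 0.0]
wrist_force: [0.3, -0.3, -1.5]
finger_gap: 0.0154
grasp_force: 48.8
shank [-5.18327348 -1.39397157] [4.71596007 4.56461529]
block [-0.22 -0.06] ((64.4, 56.6), 11.62, np.float64(69.2))
[-0.02 -0.98] [ 0.56517056 -0.1252627   0.11532353] [-0.25910519  0.15610455 -1.60753723] 0.0011328640082633127
```

The tip is about 20 mm below the bed top and within about 1 mm of centre. The arm is still and shows no contact force. Handing in.

```bash
python3 -c "from workcell import *; print(finish_job())"
```

```text
the job is handed in; nothing more can be done
None
```

The job is handed in, verdict not shown: block seated within about 0.5 mm of the corner, and the smaller rod held upright and still, within about 1 mm of centre, tip about 20 mm down the bed's hole, finished at about 16.4 s; I viewed 11 pictures, one over the limit of 10.

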